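# Tip the charged cells from the dock tray into the jam jar

### The job

Two rechargeable cells lie in the aluminium tray parked half under the charger dock. Draw the tray clear of the dock and set it down on the shelf, let go, then take it again by the upright block at its tail, lift it level and tip it with its mouth close above the jam jar's rim so that both cells slide into the jar. Do not touch the cells with the fingers or upset the jar, the bowl or the bulb, and finally stand the empty tray flat on the shelf again.

Things in the scene. Friction and masses are not known exactly. Their poses are not given: they have to be found in the camera images.
- dock: grey plastic charger dock, fixed, 110 deep (x) x 130 wide (y) x 82 high, with an 18 high round button on its roof; origin under its centre, its -x points out of the front (face at x = -55). It is a bridge: an open bay 90 wide, 58 high runs in from the front to x = +5 under the roof and hides the tail of the parked tray. No floor: the tray stands on the shelf.
- tray: loose smooth aluminium tray, 0.16 kg; origin on its underside, x from mouth to tail, z up. Two lanes 26 wide, x -30 to 30, at y = +-18; floor 4 thick, walls 20 high (outer width 68), open at x = -30 (mouth). The divider, 10 thick and 24 high, runs on forward as a nose fin to x = -62. Behind the rear wall stands the tail block: x 35 to 61, 16 across y, 50 high.
- tray_nose (a point): grip point on the 10 mm thick nose fin, tray x = -48, 14 above the tray's underside; axes as the tray
- tray_tail (a point): grip point on the tail block, tray x = +48, y = 0, 35 above the tray's underside; axes as the tray
- tray_mouth (a point): middle of the lanes' front floor edge, tray x = -30, 4 above the underside; axes as the tray
- cell_a: loose cylindrical rechargeable cell, dark sleeve with steel ends, 22 diameter, 43 long, 0.055 kg, lying along the tray in the lane at y = +18; origin at its centre, its own x along the cell
- cell_b: the same kind of cell, in the lane at y = -18
- jar: empty open glass jam jar, loose, 88 outer diameter, 100 high, wall 4 (80 inside), floor 6 thick; origin under its centre. It and the steel bowl may swap places
- bowl: bystander: low steel key bowl, 110 diameter, 45 high; origin under its centre
- bulb: bystander: white globe bulb 68 diameter standing in a 60 square card holder, 120 high in all; origin under its centre
Not all that is in view belongs to the job. Leave any blue look-alike of the dock alone.

How it is judged (in metres and radians):
On the way, in this order (a step that is already met when the one before it is completed fails the run):
1. the tray stands flat on the shelf, clear of the dock, let go, with both cells in it (horizontal distance between tray_tail and dock above 0.09 m and contact force between the fingers and tray below 0.1 N and height (world z) of tray below 0.006 m and angle between tray's own z axis and vertical below 0.06 rad and x of cell_a in the frame of tray between -0.04 and 0.04 m and z of cell_a in the frame of tray between 0.005 and 0.03 m and y of cell_a in the frame of tray between -0.034 and 0.034 m and x of cell_b in the frame of tray between -0.04 and 0.04 m and z of cell_b in the frame of tray between 0.005 and 0.03 m and y of cell_b in the frame of tray between -0.034 and 0.034 m), for 0.2 s.
2. the tray is held by its tail block and lifted level, at least 40 mm above the shelf, with both cells in it (height (world z) of tray above 0.04 m and angle between tray's own z axis and vertical below 0.26 rad and distance between the grasp point and tray_tail below 0.04 m and contact force between the fingers and tray above 1 N and x of cell_a in the frame of tray between -0.04 and 0.04 m and z of cell_a in the frame of tray between 0.005 and 0.03 m and y of cell_a in the frame of tray between -0.034 and 0.034 m and x of cell_b in the frame of tray between -0.04 and 0.04 m and z of cell_b in the frame of tray between 0.005 and 0.03 m and y of cell_b in the frame of tray between -0.034 and 0.034 m), for 0.2 s.
3. both cells are in the jar while the tray is still held up over it (horizontal distance between each of cell_a, cell_b and jar below 0.042 m and z of each of cell_a, cell_b in the frame of jar below 0.09 m and height (world z) of tray_tail above 0.08 m and horizontal distance between tray_mouth and jar below 0.12 m), for 0.1 s.
At the end, for the whole second after the job is handed in: Both cells rest inside the jar (centres within 42 mm of its axis and less than 90 mm above its foot), the jar stands upright on the shelf, and the tray stands flat on the shelf (within 6 mm, 3.4 degrees), released and at rest (horizontal distance between each of cell_a, cell_b and jar below 0.042 m and z of each of cell_a, cell_b in the frame of jar below 0.09 m and height (world z) of each of tray, jar below 0.006 m and angle between each of tray, jar's own z axis and vertical below 0.06 rad and linear speed of each of tray, jar below 0.02 m/s and linear speed of each of cell_a, cell_b below 0.03 m/s); the robot touches nothing.
It fails at once if the fingers touch a cell (contact force between the fingers and cell_a above 0.5 N or contact force between the fingers and cell_b above 0.5 N).
It fails at once if a cell leaves the mouth more than about 60 mm above the jar's rim ((x of cell_a in the frame of tray below -0.035 m and height (world z) of cell_a above 0.175 m) or (x of cell_b in the frame of tray below -0.035 m and height (world z) of cell_b above 0.175 m)).
It fails at once if the jar is tipped over 17 degrees or moved more than 40 mm (angle between jar's own z axis and vertical above 0.3 rad or distance of jar from where it was at the start of the episode above 0.04 m).
It fails at once if the bowl or bulb is moved more than 25 mm (distance of any of bowl, bulb from where it was at the start of the episode above 0.025 m).
It also fails if it takes over 61 s, if anything falls off the work surface, if the arm or the gripper's body presses on something with over 40 N, if the wrist force passes 120 N, or if a joint passes its speed limit or range.

### The arm

A 7-joint arm with a two-finger parallel gripper is mounted at the origin on the work surface. World frame = base frame: x ahead of the robot, y to its left, z up, the work surface at z = 0. Lengths are in mm, angles in rad, forces in N, time in s.
With the tool pointing down it reaches from about 400 to 850 mm from the base axis. Payload 4.4 kg.
Tool frame: the origin (TCP) lies midway between the tips of the shut fingers; the grasp point (between the pads) lies 19 mm behind it; z points along the fingers, y is the line along which they close (so a half turn about z gives the same grasp; the last joint's range is limited). The gripper opens to 94 mm and grips with 3 to 60 N. Pads are 16 mm wide; open, the fingers measure 119 mm over their backs; the gripper's body (75 mm by 177 mm) begins 78 mm behind the grasp point.
Start: joints at [-1.348, 0.628, 0.038, 1.517, -0.027, 0.996, -0.02], TCP at [185.096, 623.103, 205.478] pointing down, gripper open.
Joint ranges: [-3.06, 3.06], [-0.37, 2.12], [-1.25, 1.32], [0.18, 2.47], [-1.1, 4.24], [0.23, 1.98], [-2.94, 2.94]. Speed limits (rad/s): [2.57, 2.57, 3.14, 3.14, 3.14, 3.14, 3.14].

### API

Orientations are given as [roll, pitch, yaw] about the fixed x, y, z axes, in that order (R = Rz(yaw) Ry(pitch) Rx(roll)).
In Python, from workcell import ctrl gives the robot as it stands.
- The arm moves only by the tool move_arm, never from a script. Its argument "commands" is a list of rows, each an object with "linear": the shift along the tool's x, y, z scaled (see below), a list of three; "dr": the turn, a rotation vector about the tool's x, y, z scaled (see below), a list of three; "jaw": the opening, from -1 (shut) to 1 (fully open). A call has 1 to 12 rows; each row is the pose to reach, as a shift and turn from the pose commanded when the call began, along the tool's axes at that moment; what a row does not reach only later rows make up. The controller multiplies each number of a shift by 0.5 m and each number of a turn by pi/4 rad. A row lasts 1/10 s, in which the tool goes at most 50 mm and 8.59 degrees, less where a joint would pass 70% of its speed; a pose out of reach is approached as far as the arm can. A call with a number of a shift or a turn outside -1 to 1 is refused whole. A call with a gripper value outside its range is refused whole. The fingers move at their own pace and stop on an object; "force" is the grip in N (left out, the last holds). Time passes only in rows, so rows that repeat a pose let the fingers close. It gives the time, the measured TCP pose, the force, the opening and the grip force at its end, in the units of the state.
- ctrl.observe(): the state, without advancing time (a new reading comes with each control period).
- ctrl.get_image(name): name is "side" or "top"; returns a dict with "img" (420x560x3 uint8, blue, green, red), "mtx" (3x3 intrinsics, pixels), "R" (3x3) and "t" (3): a world point X has camera coordinates R X + t. Camera axes: x right, y down, z forward; pixel columns grow to the right and rows downward; lengths in mm; the calibration is good to about 2 mm. A picture is of the moment at which its call begins. There is no depth.
- ctrl.hand_in(): hands the job in; it is judged then, once.
The state is a dict: "t": time; "q": joint angles; "qvel": joint speeds; "joint_torque": joint torques, N m; "tcp_pos": TCP position; "eef_rot": TCP orientation; "ft_force": force on the tool from outside, world axes, zero at the start; "moment": the same for the moment, N m; "width": opening from 0.0 (shut) to 1.0 (fully open); "grasp_force": force on a finger pad.
Only numpy, scipy, OpenCV 4.12 (cv2) and the standard library are available. Lean on these libraries where they do the work, as an engineer would, in place of code of your own. Each camera call takes 0.05 s, during which the arm holds its last target. There are 200 camera calls.

## Working session

There is one attempt and no reset: what is moved stays moved. The work goes in short steps, Python scripts to look and compute and a tool call to move; the robot and the scene stay as the last step left them, time stands still between calls to the robot, and variables do not carry over. Pictures are saved under pics/ and viewed, at most 12 in all, crops included, and the job is handed in when it is done.

Besides the shell and the picture viewer there is one more tool, called after ">>>" as name(argument=value, ...), one argument or row to a line, values as JSON. move_arm: Moves the arm, as the interface text tells. Its arguments: {"type":"object","properties":{"commands":{"type":"array"},"force":{"type":"number"}},"required":["commands"]}

```bash
mkdir -p pics; ls; cat > h.py <<'E'
import numpy as np, cv2
from workcell import ctrl
from scipy.spatial.transform import Rotation as Ro
np.set_printoptions(precision=3,suppress=True)
def ray(im,px,z):
    K,R,t=map(np.array,(im["mtx"],im["R"],im["t"]))
    d=R.T@np.linalg.inv(K)@np.array([px[0],px[1],1.]); c=-R.T@t.ravel()
    return c+d*(z-c[2])/d[2]
def proj(im,X):
    p=np.array(im["mtx"])@(np.array(im["R"])@np.array(X,float)+np.array(im["t"]).ravel()); return p[:2]/p[2]
E
python3 - <<'E'
from h import *
import pickle
d={n:ctrl.get_image(n) for n in("side","top")}
pickle.dump(d,open("a.pkl","wb"))
for n in d:
    cv2.imwrite(f"pics/{n}0.png",d[n]["img"]); print(n,np.array(d[n]["mtx"]),np.array(d[n]["R"]),d[n]["t"], -np.array(d[n]["R"]).T@np.array(d[n]["t"]).ravel())
print(ctrl.observe())
E
```

```text
pics
side [[524.262   0.    270.553]
 [  0.    524.262 211.7  ]
 [  0.      0.      1.   ]] [[-0.892 -0.452 -0.003]
 [-0.33   0.655 -0.68 ]
 [ 0.31  -0.606 -0.733]] [ 613.243  198.113 1085.795] [276.133 805.33  932.448]
top [[462.598   0.    285.219]
 [  0.    462.598 217.133]
 [  0.      0.      1.   ]] [[ 0.016 -1.    -0.006]
 [-0.987 -0.015 -0.16 ]
 [ 0.16   0.009 -0.987]] [  68.959  650.355 1009.712] [ 479.241   69.989 1101.21 ]
{'t': 0.1, 'q': array([-1.348,  0.629,  0.038,  1.518, -0.027,  0.996, -0.02 ]), 'qvel': array([-0.001, -0.003,  0.   , -0.003, -0.001,  0.   ,  0.002]), 'joint_torque': array([  0.003, -55.079,   1.147, -18.712,  -0.052,   0.019,   0.   ]), 'tcp_pos': array([184.915, 622.512, 204.644]), 'eef_rot': array([-3.14 , -0.   ,  2.853]), 'ft_force': array([-0.078, -0.383,  0.257]), 'moment': array([-0.003, -0.029,  0.052]), 'grasp_force': 0.0, 'width': 1.0028344643490181}
```

View pics/top0.png

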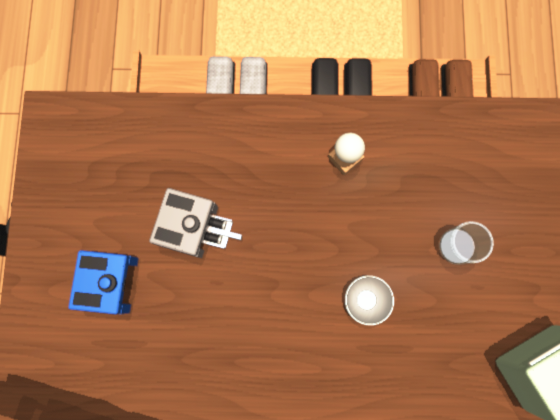

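View pics/side0.png

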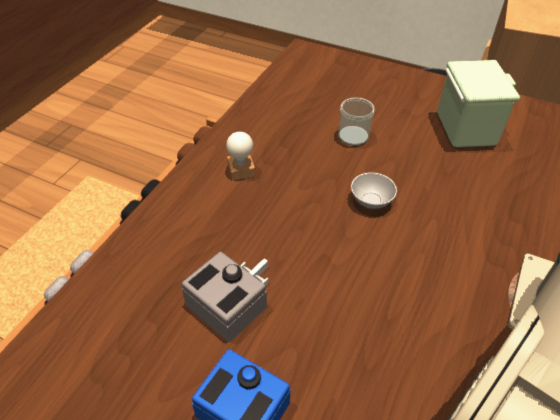

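Candidates in the top picture: the grey dock at (185,222) against the blue look-alike at (103,283). The tray's nose fin sticks out at (240,236). The jar is the glass ring at (467,243), not the steel bowl at (369,300). The bulb is at (349,150). I choose the grey dock and check it close up.

```bash
python3 - <<'E'
from h import *
import pickle
d=pickle.load(open("a.pkl","rb"))
a=d["top"]["img"][180:265,145:250]; a=cv2.resize(a,None,fx=7,fy=7,interpolation=cv2.INTER_CUBIC)
cv2.imwrite("pics/c1.png",a)
b=d["side"]["img"][225:340,175:280]; b=cv2.resize(b,None,fx=5,fy=5,interpolation=cv2.INTER_CUBIC)
c=d["top"]["img"][210:275,430:500]; c=cv2.resize(c,None,fx=5,fy=5,interpolation=cv2.INTER_CUBIC)
o=np.zeros((max(b.shape[0],c.shape[0]),min(800,b.shape[1]+c.shape[1]),3),np.uint8)
c=c[:, :800-b.shape[1]] if b.shape[1]+c.shape[1]>800 else c
o[:b.shape[0],:b.shape[1]]=b;o[:c.shape[0],b.shape[1]:]=c
cv2.imwrite("pics/c2.png",o); print(a.shape,o.shape,b.shape)
E
```

```text
(595, 735, 3) (575, 800, 3) (575, 525, 3)
```

View pics/c1.png

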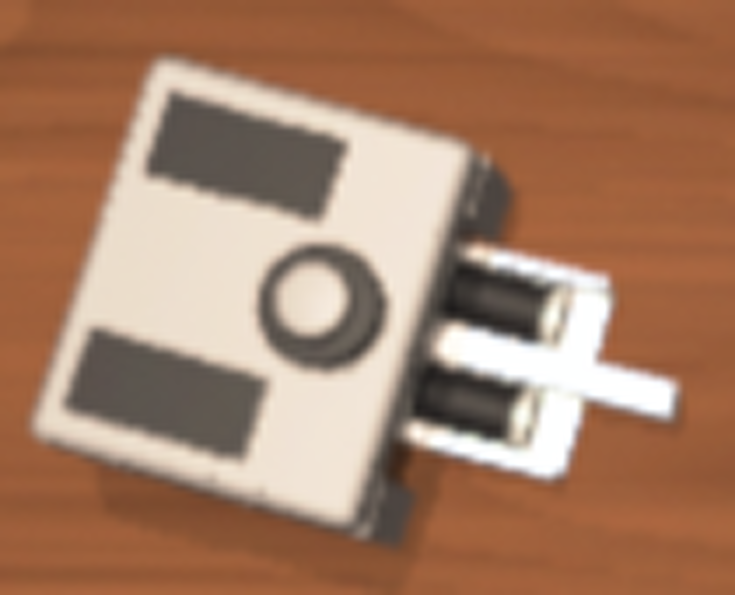

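View pics/c2.png

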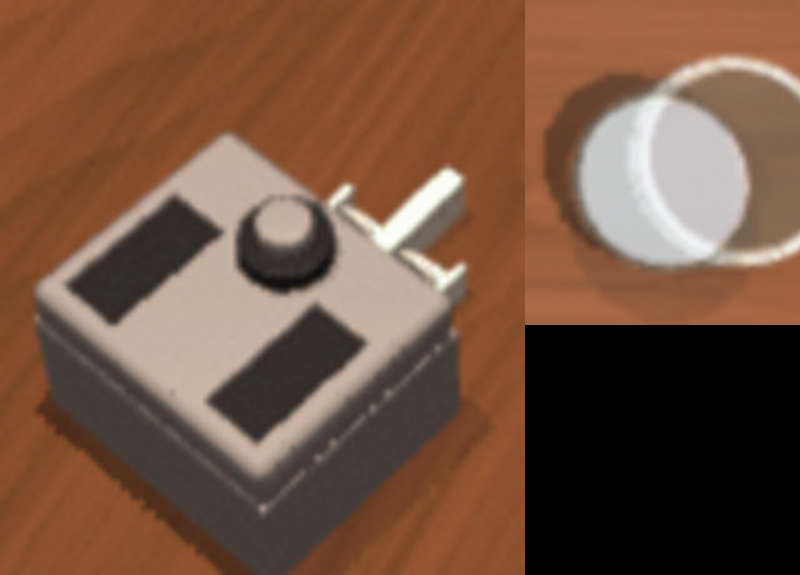

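The crops show the nose fin tip at crop (675,397), the mouth wall corners at (610,280) and (567,478), the dock roof corners, and the jar floor disc centred at about (457,245.6) full-frame. The cells' steel ends are visible in both lanes.

```bash
python3 - <<'E'
from h import *
import pickle
d=pickle.load(open("a.pkl","rb")); T=d["top"];S=d["side"]
f=lambda x,y:(145+(x+.5)/7-.5,180+(y+.5)/7-.5)
tip=ray(T,f(675,397),24); f2=ray(T,f(450,345),24)
m1=ray(T,f(610,280),20);m2=ray(T,f(567,478),20)
print("tip",tip,"fin",f2,"yaw",np.arctan2(*(f2-tip)[[1,0]]),"mouth corners",m1,m2,np.linalg.norm(m1-m2),"yaw",np.arctan2(*(m1-m2)[[1,0]])+np.pi/2)
c=np.array([ray(T,f(*p),82) for p in((165,60),(470,150),(355,530),(35,435))])
print("dock",c,c.mean(0)); e=c[0]+c[3]-c[1]-c[2]; print("dock yaw",np.arctan2(e[1],e[0]), np.linalg.norm(c[0]-c[1]),np.linalg.norm(c[1]-c[2]))
g=lambda x,y:(175+(x+.5)/5-.5,225+(y+.5)/5-.5)
print("side tip",ray(S,g(453,172),24))
j=lambda x,y:(430+(x-525+.5)/5-.5,210+(y+.5)/5-.5)
print("jar floor",ray(T,j(663,180),6),"rim",[ray(T,j(*p),100) for p in((632,161),(738,60),(738,263))])
print("jar side",ray(S,(357,107),100),ray(S,(353,136),6))
print("bowl",ray(T,(369,300),45),"bulb",ray(T,(349,149),86))
E
```

```text
tip [606.736 182.441  24.   ] fin [623.129 258.63   24.   ] yaw 1.3588553820611335 mouth corners [646.672 206.115  20.   ] [579.354 218.184  20.   ] 68.39139512999995 yaw 1.3933900683489129
dock [[706.681 344.487  82.   ]
 [678.601 244.75   82.   ]
 [556.148 275.913  82.   ]
 [584.598 378.803  82.   ]] [631.507 310.988  82.   ]
dock yaw 1.2987254993116224 103.61448600331983 126.35581004561789
side tip [606.569 185.426  24.   ]
jar floor [ 594.667 -328.884    6.   ] rim [array([ 592.824, -281.59 ,  100.   ]), array([ 637.885, -329.587,  100.   ]), array([ 549.387, -325.327,  100.   ])]
jar side [ 594.207 -324.37   100.   ] [ 592.493 -319.66     6.   ]
bowl [ 464.832 -111.85    45.   ] bulb [803.05  -63.598  86.   ]
```

```bash
cat >> h.py <<'E'
def tool(yaw,tilt=0):  # tilt>0: mouth down (hand leans towards -tool x)
    return Ro.from_euler("z",yaw)*Ro.from_euler("y",-tilt)*Ro.from_euler("x",np.pi)
def go(pos,yaw,tilt=0,cur=None):
    s=ctrl.observe(); p,R=(s["tcp_pos"],Ro.from_euler("xyz",s["eef_rot"])) if cur is None else (np.array(cur[0]),tool(*cur[1:]))
    print("lin",R.inv().apply(np.array(pos)-p)/500,"dr",(R.inv()*tool(yaw,tilt)).as_rotvec()/(np.pi/4))
E
python3 - <<'E'
from h import *
go([609,194,200],1.36)
E
```

```text
lin [-1.057 -0.58   0.01 ] dr [-0.002  0.002  1.901]
```

>>> move_arm(
  commands=[
    {"linear":[-1,-0.55,0],"dr":[0,0,1],"jaw":1},
    {"linear":[-1,-0.55,0],"dr":[0,0,1],"jaw":1},
    {"linear":[-1,-0.55,0],"dr":[0,0,1],"jaw":1},
    {"linear":[-1,-0.55,0],"dr":[0,0,1],"jaw":1},
    {"linear":[-1,-0.55,0],"dr":[0,0,1],"jaw":1},
    {"linear":[-1,-0.55,0],"dr":[0,0,1],"jaw":1},
    {"linear":[-1,-0.55,0],"dr":[0,0,1],"jaw":1},
    {"linear":[-1,-0.55,0],"dr":[0,0,1],"jaw":1},
    {"linear":[-1,-0.55,0],"dr":[0,0,1],"jaw":1},
    {"linear":[-1,-0.55,0],"dr":[0,0,1],"jaw":1},
    {"linear":[-1,-0.55,0],"dr":[0,0,1],"jaw":1},
    {"linear":[-1,-0.55,0],"dr":[0,0,1],"jaw":1},
  ],
)

```text
t: 1.3
tcp_pos: [589.4, 210.9, 205.2]
eef_rot: [3.142, 0.004, 2.061]
ft_force: [-0.1, -0.6, -0.4]
width: 1.0
grasp_force: 0.0
```

```bash
python3 - <<'E'
from h import *
go([609,194,80],1.36); print(ctrl.observe()["q"])
E
```

```text
lin [-0.047  0.019  0.251] dr [0.002 0.005 0.892]
[-0.547  0.605  0.258  1.594 -0.173  0.965  0.256]
```

>>> move_arm(
  commands=[
    {"linear":[-0.047,0.019,0],"dr":[0,0,0.892],"jaw":1},
    {"linear":[-0.047,0.019,0],"dr":[0,0,0.892],"jaw":1},
    {"linear":[-0.047,0.019,0.1],"dr":[0,0,0.892],"jaw":1},
    {"linear":[-0.047,0.019,0.2],"dr":[0,0,0.892],"jaw":1},
    {"linear":[-0.047,0.019,0.25],"dr":[0,0,0.892],"jaw":1},
    {"linear":[-0.047,0.019,0.25],"dr":[0,0,0.892],"jaw":1},
    {"linear":[-0.047,0.019,0.25],"dr":[0,0,0.892],"jaw":1},
  ],
)

```text
t: 2.0
tcp_pos: [605.8, 200.9, 80.6]
eef_rot: [-3.142, 0.0, 1.369]
ft_force: [0.0, -0.2, -0.2]
width: 1.0
grasp_force: 0.0
```

```bash
python3 - <<'E'
from h import *
go([609,194,4],1.36); print(ctrl.observe()["q"])
T=ctrl.get_image("top"); S=ctrl.get_image("side")
a=cv2.resize(T["img"][185:265,170:270],None,fx=4,fy=4,interpolation=cv2.INTER_CUBIC)
b=cv2.resize(S["img"][200:300,200:300],None,fx=4,fy=4,interpolation=cv2.INTER_CUBIC)
o=np.zeros((400,800,3),np.uint8);o[:320,:400]=a;o[:,400:]=b
cv2.imwrite("pics/n1.png",o)
E
```

```text
lin [-0.012  0.009  0.153] dr [-0.     0.001  0.012]
[-0.588  0.792  0.382  1.666 -0.394  0.761 -0.222]
```

View pics/n1.png

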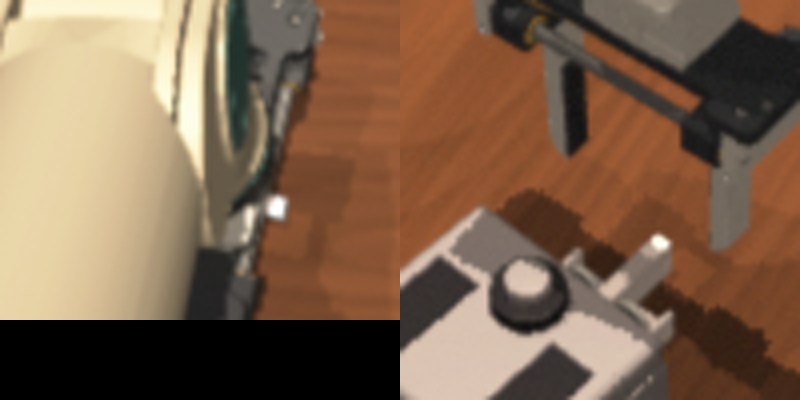

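The fingers hang either side of the fin line (fin tip at about (660,243) in the right half of the crop). I'm descending and gripping the fin.

>>> move_arm(
  commands=[
    {"linear":[-0.012,0.009,0.0],"dr":[0,0,0.012],"jaw":1},
    {"linear":[-0.012,0.009,0.05],"dr":[0,0,0.012],"jaw":1},
    {"linear":[-0.012,0.009,0.1],"dr":[0,0,0.012],"jaw":1},
    {"linear":[-0.012,0.009,0.13],"dr":[0,0,0.012],"jaw":1},
    {"linear":[-0.012,0.009,0.15],"dr":[0,0,0.012],"jaw":1},
    {"linear":[-0.012,0.009,0.15],"dr":[0,0,0.012],"jaw":1},
  ],
)

```text
t: 2.7
tcp_pos: [608.5, 193.8, 4.8]
eef_rot: [-3.141, 0.001, 1.357]
ft_force: [-0.5, 1.1, -0.2]
width: 1.001
grasp_force: 0.0
```

```bash
python3 - <<'E'
from h import *
go([609,194,4],1.36); print(ctrl.observe()["tcp_pos"],ctrl.observe()["ft_force"])
E
```

```text
lin [0.001 0.001 0.002] dr [-0.001  0.001 -0.003]
[608.46  193.819   4.835] [-0.533  1.067 -0.206]
```

>>> move_arm(
  commands=[
    {"linear":[0,0,0],"dr":[0,0,0],"jaw":-1},
    {"linear":[0,0,0],"dr":[0,0,0],"jaw":-1},
    {"linear":[0,0,0],"dr":[0,0,0],"jaw":-1},
    {"linear":[0,0,0],"dr":[0,0,0],"jaw":-1},
    {"linear":[0,0,0],"dr":[0,0,0],"jaw":-1},
    {"linear":[0,0,0],"dr":[0,0,0],"jaw":-1},
    {"linear":[0,0,0],"dr":[0,0,0],"jaw":-1},
    {"linear":[0,0,0],"dr":[0,0,0],"jaw":-1},
    {"linear":[0,0,0],"dr":[0,0,0],"jaw":-1},
    {"linear":[0,0,0],"dr":[0,0,0],"jaw":-1},
  ],
  force=20,
)

```text
t: 3.7
tcp_pos: [608.8, 194.1, 5.4]
eef_rot: [-3.142, 0.0, 1.357]
ft_force: [-0.0, -0.3, -0.6]
width: 0.186
grasp_force: 0.0
```

>>> move_arm(
  commands=[
    {"linear":[0,0,0],"dr":[0,0,0],"jaw":-1},
    {"linear":[0,0,0],"dr":[0,0,0],"jaw":-1},
    {"linear":[0,0,0],"dr":[0,0,0],"jaw":-1},
    {"linear":[0,0,0],"dr":[0,0,0],"jaw":-1},
  ],
)

```text
t: 4.1
tcp_pos: [608.8, 194.1, 5.4]
eef_rot: [3.142, 0.0, 1.357]
ft_force: [0.3, -0.7, -1.5]
width: 0.103
grasp_force: 20.0
```

>>> move_arm(
  commands=[
    {"linear":[-0.004,0,0],"dr":[0,0,0],"jaw":-1},
    {"linear":[-0.012,0,0],"dr":[0,0,0],"jaw":-1},
    {"linear":[-0.024,0,0],"dr":[0,0,0],"jaw":-1},
    {"linear":[-0.038,0,0],"dr":[0,0,0],"jaw":-1},
    {"linear":[-0.054,0,0],"dr":[0,0,0],"jaw":-1},
    {"linear":[-0.072,0,0],"dr":[0,0,0],"jaw":-1},
    {"linear":[-0.09,0,0],"dr":[0,0,0],"jaw":-1},
    {"linear":[-0.106,0,0],"dr":[0,0,0],"jaw":-1},
    {"linear":[-0.12,0,0],"dr":[0,0,0],"jaw":-1},
    {"linear":[-0.132,0,0],"dr":[0,0,0],"jaw":-1},
    {"linear":[-0.14,0,0],"dr":[0,0,0],"jaw":-1},
    {"linear":[-0.146,0,0],"dr":[0,0,0],"jaw":-1},
  ],
)

```text
t: 5.3
tcp_pos: [593.3, 122.5, 5.5]
eef_rot: [-3.142, -0.0, 1.357]
ft_force: [0.8, 0.8, -1.3]
width: 0.108
grasp_force: 20.0
```

>>> move_arm(
  commands=[
    {"linear":[-0.006,0,0],"dr":[0,0,0],"jaw":-1},
    {"linear":[-0.014,0,0],"dr":[0,0,0],"jaw":-1},
    {"linear":[-0.026,0,0],"dr":[0,0,0],"jaw":-1},
    {"linear":[-0.042,0,0],"dr":[0,0,0],"jaw":-1},
    {"linear":[-0.06,0,0],"dr":[0,0,0],"jaw":-1},
    {"linear":[-0.078,0,0],"dr":[0,0,0],"jaw":-1},
    {"linear":[-0.096,0,0],"dr":[0,0,0],"jaw":-1},
    {"linear":[-0.112,0,0],"dr":[0,0,0],"jaw":-1},
    {"linear":[-0.126,0,0],"dr":[0,0,0],"jaw":-1},
    {"linear":[-0.138,0,0],"dr":[0,0,0],"jaw":-1},
    {"linear":[-0.146,0,0],"dr":[0,0,0],"jaw":-1},
    {"linear":[-0.15,0,0],"dr":[0,0,0],"jaw":-1},
  ],
)

```text
t: 6.5
tcp_pos: [577.4, 49.1, 5.5]
eef_rot: [-3.142, 0.0, 1.357]
ft_force: [0.7, -0.3, -0.9]
width: 0.1
grasp_force: 20.0
```

>>> move_arm(
  commands=[
    {"linear":[0,0,0],"dr":[0,0,0],"jaw":-1},
    {"linear":[0,0,0],"dr":[0,0,0],"jaw":-1},
    {"linear":[0,0,0],"dr":[0,0,0],"jaw":1},
    {"linear":[0,0,0],"dr":[0,0,0],"jaw":1},
    {"linear":[0,0,0],"dr":[0,0,0],"jaw":1},
    {"linear":[0,0,0],"dr":[0,0,0],"jaw":1},
    {"linear":[0,0,0],"dr":[0,0,0],"jaw":1},
    {"linear":[0,0,0],"dr":[0,0,0],"jaw":1},
    {"linear":[0,0,0],"dr":[0,0,0],"jaw":1},
    {"linear":[0,0,0],"dr":[0,0,0],"jaw":1},
  ],
)

```text
t: 7.5
tcp_pos: [577.5, 49.5, 5.5]
eef_rot: [3.142, -0.0, 1.357]
ft_force: [0.7, -0.5, 0.1]
width: 0.747
grasp_force: 0.0
```

>>> move_arm(
  commands=[
    {"linear":[0,0,-0.04],"dr":[0,0,0],"jaw":1},
    {"linear":[0,0,-0.12],"dr":[0,0,0],"jaw":1},
    {"linear":[0,0,-0.2],"dr":[0,0,0],"jaw":1},
    {"linear":[-0.1,0,-0.3],"dr":[0,0,0],"jaw":1},
    {"linear":[-0.2,0,-0.3],"dr":[0,0,0],"jaw":1},
    {"linear":[-0.3,0,-0.3],"dr":[0,0,0],"jaw":1},
    {"linear":[-0.3,0,-0.3],"dr":[0,0,0],"jaw":1},
  ],
)

```text
t: 8.2
tcp_pos: [544.3, -103.6, 156.9]
eef_rot: [3.139, 0.003, 1.35]
ft_force: [-0.3, -0.7, -0.2]
width: 0.998
grasp_force: 0.0
```

```bash
python3 - <<'E'
from h import *
import pickle
T=ctrl.get_image("top"); S=ctrl.get_image("side"); pickle.dump((T,S),open("b.pkl","wb"))
p=proj(T,[600,100,20]).astype(int);q=proj(S,[600,100,20]).astype(int);print(p,q)
a=cv2.resize(T["img"][p[1]-50:p[1]+50,p[0]-65:p[0]+35],None,fx=4,fy=4,interpolation=cv2.INTER_CUBIC)
b=cv2.resize(S["img"][q[1]-50:q[1]+50,q[0]-50:q[0]+50],None,fx=4,fy=4,interpolation=cv2.INTER_CUBIC)
o=np.hstack([a,b])
cv2.imwrite("pics/n2.png",o); print(ctrl.observe()["tcp_pos"])
E
```

```text
[276 239] [284 234]
[ 544.942 -100.517  155.997]
```

View pics/n2.png

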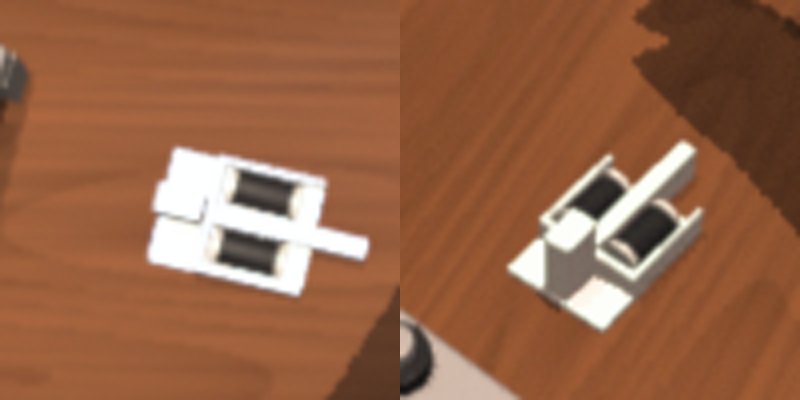

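```bash
python3 - <<'E'
from h import *
import pickle
T,S=pickle.load(open("b.pkl","rb"))
f=lambda x,y:(276-65+(x+.5)/4-.5,239-50+(y+.5)/4-.5)
g=lambda x,y:(284-50+(x-400+.5)/4-.5,234-50+(y+.5)/4-.5)
tip=ray(T,f(367,248),24)[:2]; m=((ray(T,f(327,180),20)+ray(T,f(300,297),20))/2)[:2]; blk=ray(T,f(181,201),50)[:2]
d=blk-tip; yaw=np.arctan2(d[1],d[0]); u=d/np.linalg.norm(d)
print(tip,m,blk,yaw,np.linalg.norm(d),"expected 110"); print("tail est",tip+110*u,m+78*u,blk, "side blk",ray(S,g(571,228),50),"side tip",ray(S,g(687,148),24))
r=ray(T,f(175,150),4)-ray(T,f(150,262),4); print("rear corners yaw",np.arctan2(r[1],r[0])+np.pi/2, ((ray(T,f(175,150),4)+ray(T,f(150,262),4))/2)[:2]-13*u)
E
```

```text
[575.345  38.23 ] [580.949  69.449] [598.236 145.523] 1.3605935924476833 109.70740503788318 expected 110
tail est [598.297 145.809] [597.225 145.732] [598.236 145.523] side blk [598.48  147.269  50.   ] side tip [574.631  43.446  24.   ]
rear corners yaw 1.37969118005425 [597.724 147.036]
```

Both cells lie in the tray. The tail block's top is at crop (181,201), which puts the tail at (598,146), yaw 1.36. The dock is well clear.

```bash
python3 - <<'E'
from h import *
go([598.4,147.5,16],1.362)
E
```

```text
lin [ 0.508 -0.004  0.279] dr [ 0.001  0.001 -0.013]
```

>>> move_arm(
  commands=[
    {"linear":[0.1,-0.004,0],"dr":[0,0,-0.01],"jaw":1},
    {"linear":[0.2,-0.004,0],"dr":[0,0,-0.01],"jaw":1},
    {"linear":[0.3,-0.004,0],"dr":[0,0,-0.01],"jaw":1},
    {"linear":[0.4,-0.004,0],"dr":[0,0,-0.01],"jaw":1},
    {"linear":[0.48,-0.004,0],"dr":[0,0,-0.01],"jaw":1},
    {"linear":[0.508,-0.004,0],"dr":[0,0,-0.01],"jaw":1},
    {"linear":[0.508,-0.004,0],"dr":[0,0,-0.01],"jaw":1},
    {"linear":[0.508,-0.004,0.08],"dr":[0,0,-0.01],"jaw":1},
  ],
)

```text
t: 9.1
tcp_pos: [601.4, 151.5, 119.2]
eef_rot: [3.132, -0.003, 1.366]
ft_force: [0.9, -0.3, -0.4]
width: 1.002
grasp_force: 0.0
```

```bash
python3 - <<'E'
from h import *
go([598.4,147.5,16],1.362)
E
```

```text
lin [-0.01  -0.006  0.206] dr [ 0.012 -0.004  0.005]
```

>>> move_arm(
  commands=[
    {"linear":[-0.009,-0.005,0],"dr":[0,0,0],"jaw":1},
    {"linear":[-0.009,-0.005,0.06],"dr":[0,0,0],"jaw":1},
    {"linear":[-0.009,-0.005,0.12],"dr":[0,0,0],"jaw":1},
    {"linear":[-0.009,-0.005,0.17],"dr":[0,0,0],"jaw":1},
    {"linear":[-0.009,-0.005,0.2],"dr":[0,0,0],"jaw":1},
    {"linear":[-0.009,-0.005,0.204],"dr":[0,0,0],"jaw":1},
    {"linear":[-0.009,-0.005,0.204],"dr":[0,0,0],"jaw":1},
  ],
)

```text
t: 9.8
tcp_pos: [594.6, 146.8, 14.2]
eef_rot: [3.141, 0.0, 1.364]
ft_force: [0.1, -0.7, 0.7]
width: 0.996
grasp_force: 0.0
```

```bash
python3 - <<'E'
from h import *
go([598.4,147.5,16],1.362); s=ctrl.observe(); print(s["tcp_pos"],s["eef_rot"],s["q"],s["ft_force"])
E
```

```text
lin [ 0.003  0.007 -0.004] dr [0.001 0.    0.003]
[594.565 146.837  14.227] [3.141 0.    1.364] [-0.47   0.851  0.3    1.769 -0.414  0.585 -0.124] [ 0.133 -0.651  0.661]
```

Small centring correction, then close at 60 N.

>>> move_arm(
  commands=[
    {"linear":[0.002,0.007,-0.003],"dr":[0,0,0],"jaw":1},
    {"linear":[0.002,0.007,-0.003],"dr":[0,0,0],"jaw":-1},
    {"linear":[0.002,0.007,-0.003],"dr":[0,0,0],"jaw":-1},
    {"linear":[0.002,0.007,-0.003],"dr":[0,0,0],"jaw":-1},
    {"linear":[0.002,0.007,-0.003],"dr":[0,0,0],"jaw":-1},
    {"linear":[0.002,0.007,-0.003],"dr":[0,0,0],"jaw":-1},
    {"linear":[0.002,0.007,-0.003],"dr":[0,0,0],"jaw":-1},
    {"linear":[0.002,0.007,-0.003],"dr":[0,0,0],"jaw":-1},
    {"linear":[0.002,0.007,-0.003],"dr":[0,0,0],"jaw":-1},
    {"linear":[0.002,0.007,-0.003],"dr":[0,0,0],"jaw":-1},
    {"linear":[0.002,0.007,-0.003],"dr":[0,0,0],"jaw":-1},
    {"linear":[0.002,0.007,-0.003],"dr":[0,0,0],"jaw":-1},
  ],
  force=60,
)

```text
t: 11.0
tcp_pos: [597.9, 147.9, 14.9]
eef_rot: [3.141, -0.0, 1.365]
ft_force: [-0.5, -0.1, -1.4]
width: 0.164
grasp_force: 60.0
```

>>> move_arm(
  commands=[
    {"linear":[0,0,0],"dr":[0,0,0],"jaw":-1},
    {"linear":[0,0,0],"dr":[0,0,0],"jaw":-1},
    {"linear":[0,0,0],"dr":[0,0,0],"jaw":-1},
  ],
)

```text
t: 11.3
tcp_pos: [597.9, 148.0, 14.9]
eef_rot: [3.141, -0.0, 1.365]
ft_force: [-0.5, 0.1, -0.1]
width: 0.169
grasp_force: 60.0
```

>>> move_arm(
  commands=[
    {"linear":[0,0,-0.004],"dr":[0,0,0],"jaw":-1},
    {"linear":[0,0,-0.012],"dr":[0,0,0],"jaw":-1},
    {"linear":[0,0,-0.028],"dr":[0,-0.02,0],"jaw":-1},
    {"linear":[0,0,-0.052],"dr":[0,-0.06,0],"jaw":-1},
    {"linear":[0,0,-0.08],"dr":[0,-0.1,0],"jaw":-1},
    {"linear":[0,0,-0.11],"dr":[0,-0.1,0],"jaw":-1},
    {"linear":[0,0,-0.14],"dr":[0,-0.1,0],"jaw":-1},
    {"linear":[0,0,-0.17],"dr":[0,-0.1,0],"jaw":-1},
    {"linear":[0,0,-0.2],"dr":[0,-0.1,0],"jaw":-1},
    {"linear":[0,0,-0.225],"dr":[0,-0.1,0],"jaw":-1},
    {"linear":[0,0,-0.24],"dr":[0,-0.1,0],"jaw":-1},
    {"linear":[0,0,-0.25],"dr":[0,-0.1,0],"jaw":-1},
  ],
)

```text
t: 12.5
tcp_pos: [598.0, 147.9, 140.8]
eef_rot: [3.141, 0.078, 1.365]
ft_force: [-0.8, 0.0, -3.0]
width: 0.169
grasp_force: 60.0
```

```bash
python3 - <<'E'
from h import *
import pickle
s=ctrl.observe(); print(s["tcp_pos"],s["eef_rot"],s["q"],s["ft_force"],s["moment"],s["width"])
T=ctrl.get_image("top"); S=ctrl.get_image("side"); pickle.dump((T,S),open("b2.pkl","wb"))
p=proj(T,[590,100,140]).astype(int);q=proj(S,[590,100,140]).astype(int);print(p,q)
a=cv2.resize(T["img"][p[1]-50:p[1]+50,p[0]-50:p[0]+50],None,fx=4,fy=4,interpolation=cv2.INTER_CUBIC)
b=cv2.resize(S["img"][q[1]-50:q[1]+50,q[0]-50:q[0]+50],None,fx=4,fy=4,interpolation=cv2.INTER_CUBIC)
cv2.imwrite("pics/n3.png",np.hstack([a,b]))
E
```

```text
[597.955 147.861 140.817] [3.141 0.078 1.365] [-0.6    0.715  0.46   1.654 -0.292  0.882 -0.25 ] [-0.798  0.048 -2.99 ] [ 0.124 -0.033  0.026] 0.16855124733723162
[274 238] [290 199]
```

View pics/n3.png

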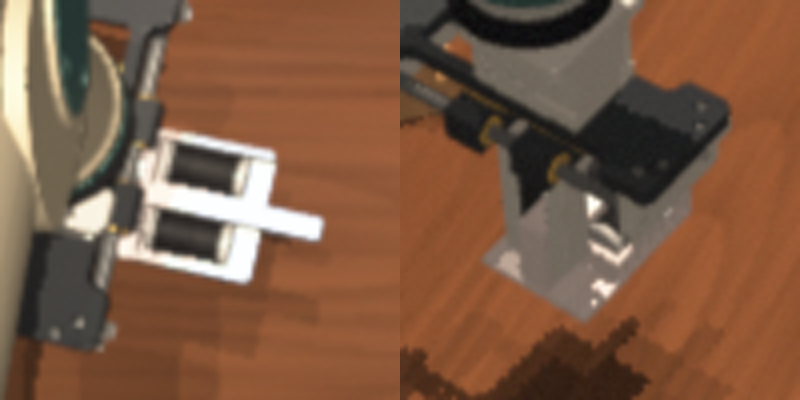

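Both cells still lie in the lifted tray, against the rear wall. I'm computing the transfer legs to the jar at (594,-327).

```bash
python3 - <<'E'
from h import *
W=[([598,147.9,140.8],1.365,-.078),([627,-27,142],.742,-.078),([655,-202,142],.12,-.078),([684,-376.5,140],-.503,-.078)]
for a,b in zip(W,W[1:]): go(*b,cur=a)
E
```

```text
lin [-0.33   0.128  0.023] dr [ 0.062 -0.     0.791]
lin [-0.195  0.296  0.015] dr [ 0.062 -0.     0.79 ]
lin [0.016 0.353 0.003] dr [ 0.062 -0.     0.791]
```

>>> move_arm(
  commands=[
    {"linear":[-0.003,0.001,0],"dr":[0.001,0,0.008],"jaw":-1},
    {"linear":[-0.01,0.004,0.001],"dr":[0.002,0,0.024],"jaw":-1},
    {"linear":[-0.023,0.009,0.002],"dr":[0.004,0,0.055],"jaw":-1},
    {"linear":[-0.043,0.017,0.003],"dr":[0.008,0,0.103],"jaw":-1},
    {"linear":[-0.069,0.027,0.005],"dr":[0.013,0,0.166],"jaw":-1},
    {"linear":[-0.099,0.038,0.007],"dr":[0.019,0,0.237],"jaw":-1},
    {"linear":[-0.135,0.052,0.009],"dr":[0.025,0,0.324],"jaw":-1},
    {"linear":[-0.172,0.067,0.012],"dr":[0.032,0,0.411],"jaw":-1},
    {"linear":[-0.211,0.082,0.015],"dr":[0.04,0,0.506],"jaw":-1},
    {"linear":[-0.251,0.097,0.017],"dr":[0.047,0,0.6],"jaw":-1},
    {"linear":[-0.29,0.113,0.02],"dr":[0.055,0,0.696],"jaw":-1},
    {"linear":[-0.33,0.128,0.023],"dr":[0.062,0,0.791],"jaw":-1},
  ],
)

```text
t: 13.8
tcp_pos: [627.0, -29.0, 141.5]
eef_rot: [3.141, 0.078, 0.736]
ft_force: [0.3, -0.1, -2.9]
width: 0.168
grasp_force: 60.0
```

>>> move_arm(
  commands=[
    {"linear":[-0.021,0.033,0.002],"dr":[0.007,0,0.087],"jaw":-1},
    {"linear":[-0.043,0.065,0.003],"dr":[0.014,0,0.174],"jaw":-1},
    {"linear":[-0.064,0.098,0.005],"dr":[0.02,0,0.261],"jaw":-1},
    {"linear":[-0.086,0.13,0.007],"dr":[0.027,0,0.348],"jaw":-1},
    {"linear":[-0.107,0.163,0.008],"dr":[0.034,0,0.435],"jaw":-1},
    {"linear":[-0.129,0.195,0.01],"dr":[0.041,0,0.521],"jaw":-1},
    {"linear":[-0.15,0.228,0.012],"dr":[0.048,0,0.608],"jaw":-1},
    {"linear":[-0.172,0.26,0.013],"dr":[0.055,0,0.695],"jaw":-1},
    {"linear":[-0.195,0.296,0.015],"dr":[0.062,0,0.79],"jaw":-1},
  ],
)

```text
t: 14.7
tcp_pos: [654.8, -203.3, 141.5]
eef_rot: [-3.141, 0.078, 0.115]
ft_force: [0.3, -0.2, -2.4]
width: 0.168
grasp_force: 60.0
```

>>> move_arm(
  commands=[
    {"linear":[0.002,0.042,0],"dr":[0.007,0,0.095],"jaw":-1},
    {"linear":[0.004,0.085,0.001],"dr":[0.015,0,0.19],"jaw":-1},
    {"linear":[0.006,0.127,0.001],"dr":[0.022,0,0.285],"jaw":-1},
    {"linear":[0.008,0.169,0.001],"dr":[0.03,0,0.38],"jaw":-1},
    {"linear":[0.009,0.208,0.002],"dr":[0.037,0,0.467],"jaw":-1},
    {"linear":[0.011,0.247,0.002],"dr":[0.043,0,0.554],"jaw":-1},
    {"linear":[0.013,0.279,0.002],"dr":[0.049,0,0.625],"jaw":-1},
    {"linear":[0.014,0.307,0.003],"dr":[0.054,0,0.688],"jaw":-1},
    {"linear":[0.015,0.328,0.003],"dr":[0.058,0,0.736],"jaw":-1},
    {"linear":[0.016,0.342,0.003],"dr":[0.06,0,0.767],"jaw":-1},
    {"linear":[0.016,0.35,0.003],"dr":[0.062,0,0.783],"jaw":-1},
    {"linear":[0.016,0.353,0.003],"dr":[0.062,0,0.791],"jaw":-1},
  ],
)

```text
t: 15.9
tcp_pos: [683.3, -377.0, 139.3]
eef_rot: [3.141, 0.079, -0.505]
ft_force: [-0.3, -0.4, -2.3]
width: 0.165
grasp_force: 60.0
```

```bash
python3 - <<'E'
from h import *
import pickle
s=ctrl.observe(); print(s["tcp_pos"],s["eef_rot"],s["q"],s["ft_force"],s["moment"],s["width"])
T=ctrl.get_image("top"); S=ctrl.get_image("side"); pickle.dump((T,S),open("b3.pkl","wb"))
p=proj(T,[630,-340,130]).astype(int);q=proj(S,[620,-330,110]).astype(int);print(p,q)
a=cv2.resize(T["img"][p[1]-50:p[1]+50,p[0]-50:p[0]+50],None,fx=4,fy=4,interpolation=cv2.INTER_CUBIC)
b=cv2.resize(S["img"][q[1]-50:q[1]+50,q[0]-50:q[0]+50],None,fx=4,fy=4,interpolation=cv2.INTER_CUBIC)
cv2.imwrite("pics/n4.png",np.hstack([a,b]))
go([684,-376.5,119],-.503,-.078)
E
```

```text
[ 683.301 -377.017  139.316] [ 3.141  0.079 -0.505] [ 0.174  1.074  0.825  1.022 -0.703  1.381 -1.202] [-0.252 -0.422 -2.302] [-0.067 -0.022  0.005] 0.16496610493451216
[482 223] [349 100]
lin [0.004 0.    0.041] dr [-0.  0. -0.]
```

View pics/n4.png

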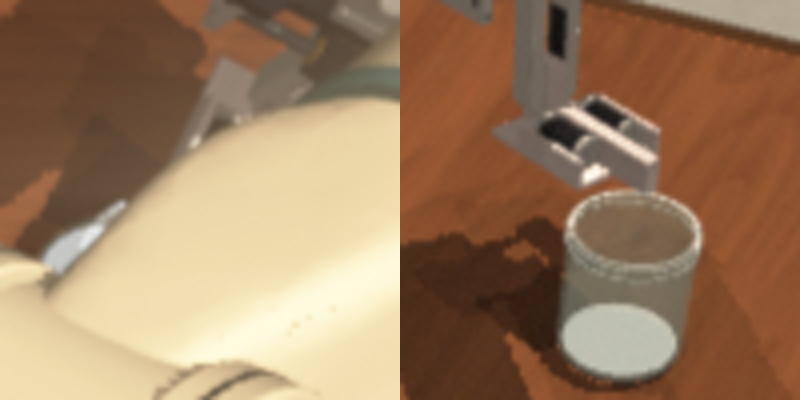

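The side crop shows the mouth just on the tail side of the jar's rim (rim centre at crop (634,235)) with the cells still at the back. I'm checking alignment by projection and planning the tilt about the mouth.

```bash
cat >> h.py <<'E'
J=np.array([594,-327.]);az=-.503;r=np.array([np.cos(az),np.sin(az)])
def tcp_for(t,h=22,z=114):
    return np.r_[J+r*(h+80*np.cos(t)-11*np.sin(t)), z+80*np.sin(t)+11*np.cos(t)]
E
python3 - <<'E'
from h import *
import pickle
T,S=pickle.load(open("b3.pkl","rb"))
s=ctrl.observe();R=Ro.from_euler("xyz",s["eef_rot"])
tr=lambda X:s["tcp_pos"]+R.apply((np.array(X)-[50,0,15])*[1,-1,-1])
c=lambda X:(proj(S,X)-[349-50,100-50]+.5)*4+[400,0]
print("tip",c(tr([-62,0,24])),"mouth top corner",c(tr([-30,34,20])),c(tr([-30,-34,20])),"rim",c([594,-327,100]),"floor",c([594,-327,6]))
cur=([684,-376.5,140],-.503,-.078)
cur=(s["tcp_pos"],-.505,-.078)
w=(tcp_for(-.078),-.503,-.078); go(*w,cur=cur)
for t in(.08,.2,.32,.44,.56,.68): go(tcp_for(t),-.503,t,cur=w)
E
```

```text
tip [655.022 160.978] mouth top corner [581.558 163.508] [661.258 129.882] rim [635.687 227.972] floor [619.723 339.418]
lin [0.004 0.    0.041] dr [-0.     0.    -0.003]
lin [-0.005 -0.    -0.025] dr [0.    0.201 0.   ]
lin [-0.012 -0.    -0.043] dr [0.    0.354 0.   ]
lin [-0.021  0.    -0.06 ] dr [0.    0.507 0.   ]
lin [-0.032  0.    -0.076] dr [-0.    0.66 -0.  ]
lin [-0.045 -0.    -0.091] dr [0.    0.812 0.   ]
lin [-0.059  0.    -0.104] dr [0.    0.965 0.   ]
```

>>> move_arm(
  commands=[
    {"linear":[0.004,0,0.01],"dr":[0,0,0],"jaw":-1},
    {"linear":[0.004,0,0.023],"dr":[0,0,0],"jaw":-1},
    {"linear":[0.004,0,0.034],"dr":[0,0,0],"jaw":-1},
    {"linear":[0.004,0,0.041],"dr":[0,0,0],"jaw":-1},
    {"linear":[0.004,0,0.041],"dr":[0,0,0],"jaw":-1},
  ],
)

```text
t: 16.5
tcp_pos: [683.5, -376.1, 117.9]
eef_rot: [3.142, 0.08, -0.503]
ft_force: [0.2, 0.2, -1.2]
width: 0.167
grasp_force: 60.0
```

>>> move_arm(
  commands=[
    {"linear":[-0.002,0,-0.012],"dr":[0,0.1,0],"jaw":-1},
    {"linear":[-0.005,0,-0.025],"dr":[0,0.2,0],"jaw":-1},
    {"linear":[-0.009,0,-0.034],"dr":[0,0.28,0],"jaw":-1},
    {"linear":[-0.012,0,-0.043],"dr":[0,0.354,0],"jaw":-1},
    {"linear":[-0.016,0,-0.052],"dr":[0,0.43,0],"jaw":-1},
    {"linear":[-0.021,0,-0.06],"dr":[0,0.507,0],"jaw":-1},
    {"linear":[-0.026,0,-0.068],"dr":[0,0.584,0],"jaw":-1},
    {"linear":[-0.032,0,-0.076],"dr":[0,0.66,0],"jaw":-1},
    {"linear":[-0.038,0,-0.084],"dr":[0,0.736,0],"jaw":-1},
    {"linear":[-0.045,0,-0.091],"dr":[0,0.812,0],"jaw":-1},
    {"linear":[-0.052,0,-0.098],"dr":[0,0.89,0],"jaw":-1},
    {"linear":[-0.059,0,-0.104],"dr":[0,0.965,0],"jaw":-1},
  ],
)

```text
t: 17.7
tcp_pos: [680.2, -377.3, 208.7]
eef_rot: [3.139, -0.606, -0.506]
ft_force: [0.1, -1.5, -0.8]
width: 0.167
grasp_force: 60.0
```

```bash
python3 - <<'E'
from h import *
s=ctrl.observe(); print(s["tcp_pos"],s["eef_rot"],s["q"],s["ft_force"],s["moment"],s["width"])
print(tcp_for(.68))
S=ctrl.get_image("side"); q=proj(S,[620,-330,100]).astype(int)
cv2.imwrite("pics/n5.png",cv2.resize(S["img"][max(0,q[1]-60):q[1]+60,q[0]-60:q[0]+60],None,fx=4,fy=4,interpolation=cv2.INTER_CUBIC))
E
```

```text
[ 680.203 -377.285  208.691] [ 3.139 -0.606 -0.506] [ 0.19   0.62   0.414  1.835 -1.099  0.232 -0.597] [ 0.109 -1.518 -0.844] [ 0.235  0.697 -0.045] 0.1672421299552966
[ 661.716 -364.258  172.857]
```

View pics/n5.png

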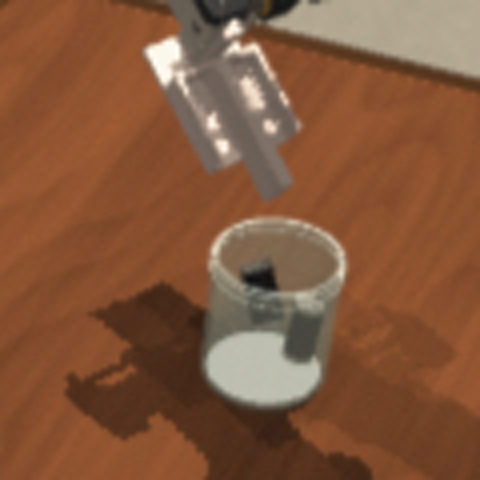

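Both cells have left the tray and entered the jar. Joints 5 and 6 reached their limits, so the tray rose. I'm holding briefly to let the cells settle.

>>> move_arm(
  commands=[
    {"linear":[0,0,0],"dr":[0,-0.1,0],"jaw":-1},
    {"linear":[0,0,0],"dr":[0,-0.2,0],"jaw":-1},
    {"linear":[0,0,-0.02],"dr":[0,-0.3,0],"jaw":-1},
    {"linear":[0,0,-0.04],"dr":[0,-0.4,0],"jaw":-1},
  ],
)

```text
t: 18.15
tcp_pos: [671.3, -369.8, 224.7]
eef_rot: [3.135, -0.287, -0.501]
ft_force: [1.3, 0.2, -1.4]
width: 0.165
grasp_force: 60.0
```

```bash
python3 - <<'E'
from h import *
s=ctrl.observe(); print(s["tcp_pos"],s["eef_rot"],s["q"],s["ft_force"],s["moment"],s["width"])
S=ctrl.get_image("side"); q=proj(S,[620,-330,100]).astype(int)
cv2.imwrite("pics/n6.png",cv2.resize(S["img"][max(0,q[1]-60):q[1]+60,q[0]-60:q[0]+60],None,fx=4,fy=4,interpolation=cv2.INTER_CUBIC))
E
```

```text
[ 671.258 -369.794  224.678] [ 3.135 -0.287 -0.501] [ 0.024  0.772  0.824  1.496 -0.755  0.883 -1.028] [ 1.271  0.16  -1.435] [0.221 0.283 0.021] 0.16485554310012604
```

View pics/n6.png

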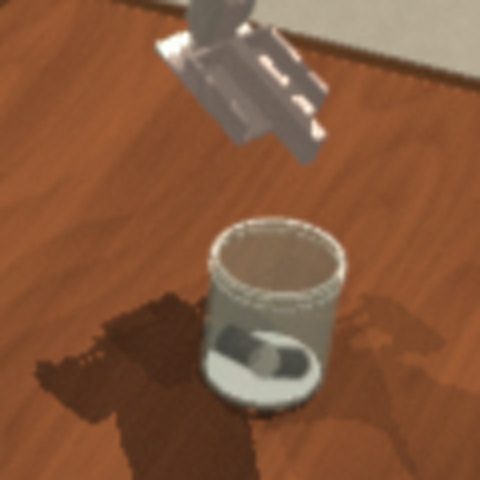

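Both cells lie on the jar's floor (crop (235,340) and (290,362)) and the jar is upright. I'm carrying the empty tray back to free shelf.

```bash
python3 - <<'E'
from h import *
a=([665,-200,200],0.,0); b=([630,80,120],.75,0)
go(*a); go(*b,cur=a)
E
```

```text
lin [-0.187 -0.292 -0.001] dr [ 0.102 -0.359 -0.633]
lin [-0.07 -0.56  0.16] dr [ 0.     0.    -0.955]
```

>>> move_arm(
  commands=[
    {"linear":[0,0,0],"dr":[0.02,-0.1,0],"jaw":-1},
    {"linear":[-0.01,-0.02,0],"dr":[0.04,-0.2,-0.06],"jaw":-1},
    {"linear":[-0.04,-0.06,0],"dr":[0.06,-0.3,-0.14],"jaw":-1},
    {"linear":[-0.07,-0.11,0],"dr":[0.08,-0.359,-0.24],"jaw":-1},
    {"linear":[-0.1,-0.16,0],"dr":[0.1,-0.359,-0.35],"jaw":-1},
    {"linear":[-0.13,-0.21,0],"dr":[0.102,-0.359,-0.45],"jaw":-1},
    {"linear":[-0.16,-0.25,0],"dr":[0.102,-0.359,-0.55],"jaw":-1},
    {"linear":[-0.187,-0.292,0],"dr":[0.102,-0.359,-0.633],"jaw":-1},
    {"linear":[-0.187,-0.292,0],"dr":[0.102,-0.359,-0.633],"jaw":-1},
  ],
)

```text
t: 19.1
tcp_pos: [664.5, -192.1, 195.6]
eef_rot: [-3.133, -0.004, 0.006]
ft_force: [-0.4, 1.2, -2.4]
width: 0.166
grasp_force: 60.0
```

>>> move_arm(
  commands=[
    {"linear":[-0.003,-0.03,0.01],"dr":[0,0,-0.05],"jaw":-1},
    {"linear":[-0.01,-0.08,0.02],"dr":[0,0,-0.14],"jaw":-1},
    {"linear":[-0.02,-0.14,0.04],"dr":[0,0,-0.24],"jaw":-1},
    {"linear":[-0.03,-0.2,0.06],"dr":[0,0,-0.34],"jaw":-1},
    {"linear":[-0.035,-0.26,0.08],"dr":[0,0,-0.44],"jaw":-1},
    {"linear":[-0.04,-0.32,0.1],"dr":[0,0,-0.54],"jaw":-1},
    {"linear":[-0.05,-0.38,0.12],"dr":[0,0,-0.64],"jaw":-1},
    {"linear":[-0.055,-0.44,0.14],"dr":[0,0,-0.74],"jaw":-1},
    {"linear":[-0.06,-0.5,0.15],"dr":[0,0,-0.84],"jaw":-1},
    {"linear":[-0.067,-0.54,0.16],"dr":[0,0,-0.91],"jaw":-1},
    {"linear":[-0.07,-0.56,0.16],"dr":[0,0,-0.955],"jaw":-1},
    {"linear":[-0.07,-0.56,0.16],"dr":[0,0,-0.955],"jaw":-1},
  ],
)

```text
t: 20.3
tcp_pos: [627.7, 83.7, 118.2]
eef_rot: [-3.137, -0.006, 0.75]
ft_force: [-0.3, -0.3, -1.3]
width: 0.166
grasp_force: 60.0
```

```bash
python3 - <<'E'
from h import *
import pickle
s=ctrl.observe(); print(s["tcp_pos"],s["eef_rot"],s["q"],s["ft_force"],s["moment"],s["width"])
go([630,80,25],.75)
E
```

```text
[627.674  83.707 118.174] [-3.137 -0.006  0.75 ] [-0.47   0.759  0.511  1.662 -0.477  0.845 -0.575] [-0.31  -0.345 -1.324] [-0.079  0.071 -0.069] 0.16583224563266183
lin [-0.003  0.009  0.186] dr [-0.006 -0.008  0.   ]
```

>>> move_arm(
  commands=[
    {"linear":[0,0,0.03],"dr":[-0.006,-0.008,0],"jaw":-1},
    {"linear":[0,0,0.07],"dr":[-0.006,-0.008,0],"jaw":-1},
    {"linear":[0,0,0.11],"dr":[-0.006,-0.008,0],"jaw":-1},
    {"linear":[0,0,0.15],"dr":[-0.006,-0.008,0],"jaw":-1},
    {"linear":[0,0,0.18],"dr":[-0.006,-0.008,0],"jaw":-1},
    {"linear":[0,0,0.192],"dr":[-0.006,-0.008,0],"jaw":-1},
    {"linear":[0,0,0.198],"dr":[-0.006,-0.008,0],"jaw":-1},
    {"linear":[0,0,0.202],"dr":[-0.006,-0.008,0],"jaw":-1},
    {"linear":[0,0,0.202],"dr":[-0.006,-0.008,0],"jaw":-1},
  ],
)

```text
t: 21.2
tcp_pos: [628.1, 83.5, 17.5]
eef_rot: [3.141, -0.0, 0.748]
ft_force: [-0.6, -0.5, -2.2]
width: 0.171
grasp_force: 60.0
```

>>> move_arm(
  commands=[
    {"linear":[0,0,0.002],"dr":[0,0,0],"jaw":-1},
    {"linear":[0,0,0.004],"dr":[0,0,0],"jaw":-1},
    {"linear":[0,0,0.005],"dr":[0,0,0],"jaw":-1},
    {"linear":[0,0,0.005],"dr":[0,0,0],"jaw":-1},
  ],
)

```text
t: 21.6
tcp_pos: [627.8, 83.8, 14.9]
eef_rot: [-3.141, -0.0, 0.748]
ft_force: [-0.3, 0.7, 1.6]
width: 0.163
grasp_force: 60.0
```

The tray touches the shelf (force rose to +1.6 N). I'm releasing, then raising straight up and clear.

>>> move_arm(
  commands=[
    {"linear":[0,0,0],"dr":[0,0,0],"jaw":1},
    {"linear":[0,0,0],"dr":[0,0,0],"jaw":1},
    {"linear":[0,0,0],"dr":[0,0,0],"jaw":1},
    {"linear":[0,0,0],"dr":[0,0,0],"jaw":1},
    {"linear":[0,0,0],"dr":[0,0,0],"jaw":1},
    {"linear":[0,0,0],"dr":[0,0,0],"jaw":1},
    {"linear":[0,0,0],"dr":[0,0,0],"jaw":1},
    {"linear":[0,0,-0.03],"dr":[0,0,0],"jaw":1},
    {"linear":[0,0,-0.1],"dr":[0,0,0],"jaw":1},
    {"linear":[0,0,-0.2],"dr":[0,0,0],"jaw":1},
    {"linear":[0,0,-0.3],"dr":[0,0,0],"jaw":1},
    {"linear":[0,0,-0.3],"dr":[0,0,0],"jaw":1},
  ],
)

```text
t: 22.8
tcp_pos: [632.7, 82.9, 172.9]
eef_rot: [3.133, -0.011, 0.748]
ft_force: [1.3, -0.2, 0.2]
width: 0.999
grasp_force: 0.0
```

>>> move_arm(
  commands=[
    {"linear":[0.1,0,0],"dr":[0,0,0],"jaw":1},
    {"linear":[0.2,0,0],"dr":[0,0,0],"jaw":1},
    {"linear":[0.2,0,0],"dr":[0,0,0],"jaw":1},
    {"linear":[0.2,0,0],"dr":[0,0,0],"jaw":1},
  ],
)

```text
t: 23.2
tcp_pos: [700.7, 152.5, 163.8]
eef_rot: [-3.141, 0.002, 0.75]
ft_force: [-1.3, -0.9, -0.5]
width: 1.004
grasp_force: 0.0
```

```bash
python3 - <<'E'
from h import *
print(ctrl.observe()["tcp_pos"])
cv2.imwrite("pics/e.png",ctrl.get_image("side")["img"][20:320,200:560])
E
```

```text
[700.676 152.46  163.77 ]
```

View pics/e.png

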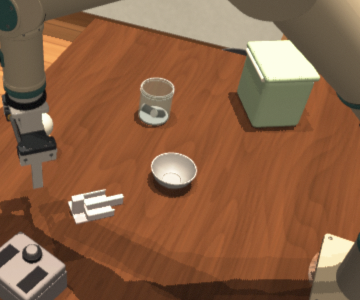

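The empty tray stands flat at (95,206). The jar at (155,100) is upright with the cells inside, and the bowl is untouched. The bulb is partly hidden by the hand, but only in the camera's view. Handing in.

```bash
python3 -c "
from h import *
print(ctrl.hand_in())"
```

```text
the job is handed in; nothing more can be done
None
```

I handed the job in at about 23 s. The last pictures show both cells on the jar's floor, the jar upright and the empty tray released flat on the shelf; no verdict came back. One risk: near the end of the tip two joints hit their limits and lifted the tray, and I could not confirm the cells left the mouth below the height limit.

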